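# Load the balance and shut its draft shield

## Robot

A 7-joint arm with a two-finger parallel gripper is mounted at the origin on the work surface. World frame = base frame: x ahead of the robot, y to its left, z up, the work surface at z = 0. Lengths are in m, angles in rad, forces in N, time in s.
With the tool pointing down it reaches from about 0.4 to 0.85 m from the base axis. Payload 10.4 kg.
Tool frame: the origin (TCP) lies between the finger pads; the fingertips stand 19 mm ahead of it and the grasp point (between the pads) is the TCP (manip.tip_reach is the z of the fingertips in the tool frame, in m); z points along the fingers, y is the direction in which the jaws open and shut (so a half turn about z gives the same grasp; the last joint's range is limited). The gripper opens to 85 mm and grips with 20 to 120 N. Pads are 22 mm wide; open, the fingers measure 114 mm over their backs; the gripper's body (76 mm by 85 mm) begins 54 mm behind the grasp point. The pads swing forward as they close: fully open they stand 13 mm farther back than shut.
Start: joints at [-1.336, 0.332, -0.065, 1.46, 0.022, 1.35, -0.088], TCP at [0.159, 0.604, 0.25] pointing down, gripper open.
Joint ranges: [-2.6, 2.6], [-0.5, 2.12], [-1.47, 1.34], [0.16, 2.42], [-1.27, 4.41], [0.06, 2.06], [-2.6, 2.6]. Speed limits (rad/s): [2.22, 2.22, 2.79, 2.79, 3.14, 3.14, 3.14].

## Interface

Orientations are given as a unit quaternion [x, y, z, w].
In Python, from workcell import sensors, cams, manip gives the robot as it stands.
- The arm moves only by the shell command python3 -m jog 'ROWS' [FORCE]. ROWS is JSON, a list of rows, each a list of 3 entries, a list of its own where there are three numbers: the shift along the world's x, y, z in m, then the turn, a rotation vector about the world's x, y, z in rad, then the opening in per cent of the stroke, from 0 (shut) to 100 (fully open). In form: [[[dx, dy, dz], [wx, wy, wz], grip], ...]. A call has 1 to 5 rows; each row shifts and turns the pose as measured when the row begins; what a row does not reach is not made up. A row lasts 1/8 s, in which the tool goes at most 62.5 mm and 10.7 degrees, less where a joint would pass 70% of its speed; a pose out of reach is approached as far as the arm can. A call with a gripper value outside its range is refused whole. The fingers move at their own pace and stop on an object; FORCE is the grip in N (left out, the last holds). Time passes only in rows, so rows that do not move let the fingers close. It gives the time, the measured TCP pose, the force and the opening at its end, in the units of the state.
- sensors.get_obs(): the state, without advancing time (a new reading comes with each control period).
- cams.camera(name): name is "scene" or "top"; returns (picture, depth): 420x560x3 uint8, red, green, blue; 420x560 float32, m along the optical axis (not along the pixel's ray), 0 where there is no reading.
- cams.camera_model(name): a dict with "intrinsics" (3x3 intrinsics, pixels), "view" (4x4, takes a point from world to camera coordinates). Camera axes: x right, y down, z forward; pixel columns grow to the right and rows downward; lengths in m; the calibration is good to about 2 mm. A picture is of the moment at which its call begins. camera_model takes no time and is no camera call.
- manip.hand_in(): hands the job in, once; it reports no verdict.
The state is a dict: "clock": time; "joint_pos": joint angles; "joint_velocities": joint speeds; "tau": joint torques, N m; "position": TCP position; "ee_rot": TCP orientation; "ft_force": force on the tool from outside, world axes, zero at the start; "torque": the same for the moment, N m; "grip_width": opening from 0.0 (shut) to 1.0 (fully open).
Only numpy, scipy, OpenCV 4.12 (cv2) and the standard library are available. Lean on these libraries where they do the work, as an engineer would, in place of code of your own. Each camera call takes 0.05 s, during which the arm holds its last target.

## Task

Stand the small capped glass jar upright in the middle of the balance's weighing pan and let go of it, then push the glass top door of the draft shield along its rails until it is fully shut against the front frame. Do both gently, never forcing the pan or the door, and leave the other things on the bench where they are.

Things in the scene. Friction and masses are not known exactly. Their poses are not given: they have to be found in the camera images.
- jar: Squat glass jar with a flat white screw cap, loose on the bench, 54 mm across at the glass, 52 mm at the cap (the cap takes up the top 15 mm), 65 mm high in all, 0.1 to 0.21 kg. Origin: centre of its underside; z up through the cap.
- balance: White laboratory balance, fixed: 375 mm long, 210 mm wide. Origin: on the bench below the middle of the pan; x points from the display (robot's end) to the rear, along the door's rails; z up. Over the pan is a glass chamber, inside 158 mm along x (from x = -80 mm), 164 mm between the rails, open at the top; rails and front cross bar end at most 167 mm above the bench. The open door lies back over the rear housing.
- pan_top (a point): Centre of the top face of the round steel weighing pan, 90 mm across, in the middle of the chamber, 85 mm above the bench and 82 mm below the chamber's rim. The pan is stiff: it gives 0.1 mm per newton; never press the jar on it with more than about 6 N. Axes as the balance's.
- door_edge (a point): Middle of the front edge of the glass top door (5 mm thick, top of the glass 162.5 mm above the bench; 168 mm wide, 166 mm long). The door slides level along the balance's x: it starts 136 to 149 mm back and shuts by moving along -x until this edge meets the frame. It stays where it is left. Never push on it or the balance with more than about 15 N. Axes as the balance's.
- jamb (a point): Middle of the rear face of the frame's front cross bar, the stop that the door shuts against: fully shut, point door_edge coincides with this point. The free door takes about 2 N to keep moving; over the last 20 mm felt seals drag on it, most about 8 mm before shut, and it takes 4 to 12 N, different each time; then it stops hard on the bar. Axes as the balance's.
- door_handle (a point): Middle of the top of the door's handle: an upright aluminium bar standing on the glass across the door, 10 mm thick (balance's x), 80 mm long (its y), its top 24 mm above the glass and 186.5 mm above the bench. It stands 35 mm behind the door's front edge; its rear face, to push on, is 5 mm behind this point. Axes as the balance's.
- bottle: Bystander: tall glass bottle with a blue cap, 62 mm across, 140 mm high, loose. Origin: centre of its underside.
- tip_box: Bystander: blue box of pipette tips with a clear lid, 82 x 118 x 64 mm, loose. Origin: centre of its underside.
- dishes: Bystander: two stacked culture dishes, 86 mm across, 30 mm high together, loose. Origin: centre of the underside.

How it is judged:
By the outcome, as a careful person would: the job done as asked, in the order asked, and still so for the second after the job is handed in, with the robot touching nothing.
It also fails if it takes over 62 s, if anything falls off the work surface, if the arm or the gripper's body presses on something with over 40 N, if the wrist force passes 120 N, or if a joint passes its speed limit or range.

## Working session

There is one attempt and no reset: what is moved stays moved. The work goes in short steps, Python scripts to look and compute and a shell command to move; the robot and the scene stay as the last step left them, time stands still between calls to the robot, and variables do not carry over. Pictures are saved under pics/ and viewed, and the job is handed in when it is done.

```bash
ls; mkdir -p pics; python3 - <<'E'
from workcell import sensors,cams,manip
import cv2,numpy as np
o=sensors.get_obs()
for k,v in o.items(): print(k,np.round(v,4))
for n in("scene","top"):
    p,d=cams.camera(n); cv2.imwrite(f"pics/{n}0.png",p[...,::-1]); np.savez(f"pics/{n}0.npz",p=p,d=d)
    m=cams.camera_model(n); print(n,np.round(m["intrinsics"],2).tolist(),np.round(m["view"],4).tolist())
E
```

```text
pics
clock 0.0
joint_pos [-1.3356  0.3329 -0.0647  1.461   0.0216  1.3499 -0.0885]
joint_velocities [-0.002   0.0002  0.0006  0.0006 -0.001   0.0009 -0.001 ]
tau [ 4.00000e-04 -6.25440e+01  4.96000e-02 -3.91595e+01  1.63000e-02
  9.80000e-03  0.00000e+00]
position [0.1593 0.604  0.2495]
ee_rot [ 1.285e-01  9.917e-01 -7.000e-04 -1.000e-04]
ft_force [ 0.5568 -0.1539 -0.5501]
torque [-0.0071 -0.0343  0.0319]
grip_width 1.0044
scene [[436.09, 0.0, 279.69], [0.0, 436.09, 205.72], [0.0, 0.0, 1.0]] [[-0.4102, 0.9119, -0.0116, 0.2153], [0.7162, 0.3143, -0.6231, -0.3565], [-0.5646, -0.2639, -0.782, 1.5068], [0.0, 0.0, 0.0, 1.0]]
top [[380.07, 0.0, 279.17], [0.0, 380.07, 210.36], [0.0, 0.0, 1.0]] [[-0.0265, -0.9995, -0.0196, 0.0416], [-0.9966, 0.0279, -0.0781, 0.631], [0.0786, 0.0175, -0.9968, 1.0416], [0.0, 0.0, 0.0, 1.0]]
```

View pics/scene0.png

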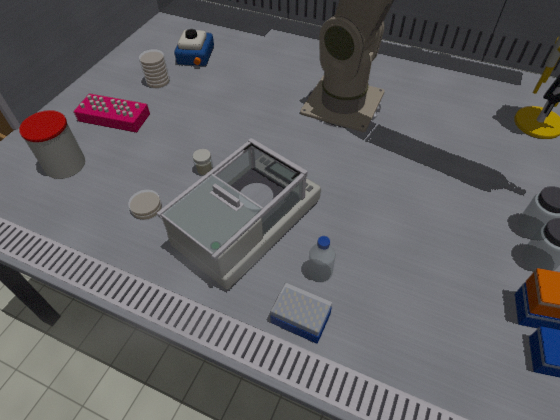

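View pics/top0.png

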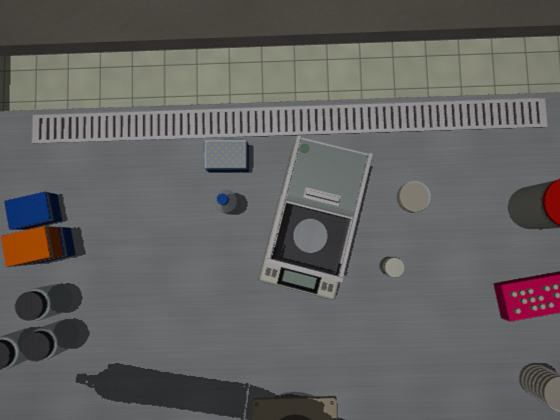

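The top view shows the jar cap near (393,267), the pan near (310,236), the door handle near (322,196), the dishes at (414,196), the bottle at (228,203) and the tip box at (227,155). In the scene view the jar is at (203,160). Next I measure these.

```bash
cat > h.py <<'E'
import numpy as np,cv2
from workcell import sensors,cams,manip
def ray(n,u,v,z):
    m=cams.camera_model(n);K=np.array(m["intrinsics"]);V=np.array(m["view"])
    d=V[:3,:3].T@np.linalg.solve(K,[u,v,1.]);c=-V[:3,:3].T@V[:3,3]
    return c+d*(z-c[2])/d[2]
def proj(n,P):
    m=cams.camera_model(n);K=np.array(m["intrinsics"]);V=np.array(m["view"])
    q=K@(V[:3,:3]@np.asarray(P)+V[:3,3]);return q[:2]/q[2]
def dep(n,u,v,d):
    m=cams.camera_model(n);K=np.array(m["intrinsics"]);V=np.array(m["view"])
    z=d[int(round(v)),int(round(u))];return V[:3,:3].T@(np.linalg.solve(K,[u,v,1.])*z-V[:3,3])
def blobs(mask,amin=40):
    cs,_=cv2.findContours(mask.astype(np.uint8),cv2.RETR_EXTERNAL,cv2.CHAIN_APPROX_NONE)
    return [c for c in cs if cv2.contourArea(c)>amin]
E
python3 - <<'E'
from h import *
a=np.load("pics/top0.npz");p,d=a["p"],a["d"]
c=p[125:305,195:440,::-1];cv2.imwrite("pics/topc.png",cv2.resize(c,None,fx=3.2,fy=3.2,interpolation=cv2.INTER_CUBIC)[:600,:784])
g=p.astype(int)
for (u,v) in [(393,267),(310,236),(322,196),(330,180),(345,275),(414,196),(360,200)]: print(u,v,p[v,u],np.round(dep("top",u,v,d),4))
a=np.load("pics/scene0.npz");q=a["p"];c=q[130:280,130:350,::-1];cv2.imwrite("pics/scc.png",cv2.resize(c,None,fx=3.6,fy=3.6,interpolation=cv2.INTER_CUBIC))
E
```

```text
393 267 [143 142 133] [ 0.4692 -0.2753  0.0618]
310 236 [114 116 119] [ 0.5572 -0.0558  0.0876]
322 196 [152 149 151] [ 0.6504 -0.0812  0.1883]
330 180 [106 111 109] [ 0.6923 -0.1047  0.162 ]
345 275 [61 62 63] [ 0.4457 -0.1559  0.0026]
414 196 [125 120 110] [ 0.6612 -0.3523  0.0288]
360 200 [150 148 147] [ 0.641  -0.1761  0.1611]
```

View pics/topc.png

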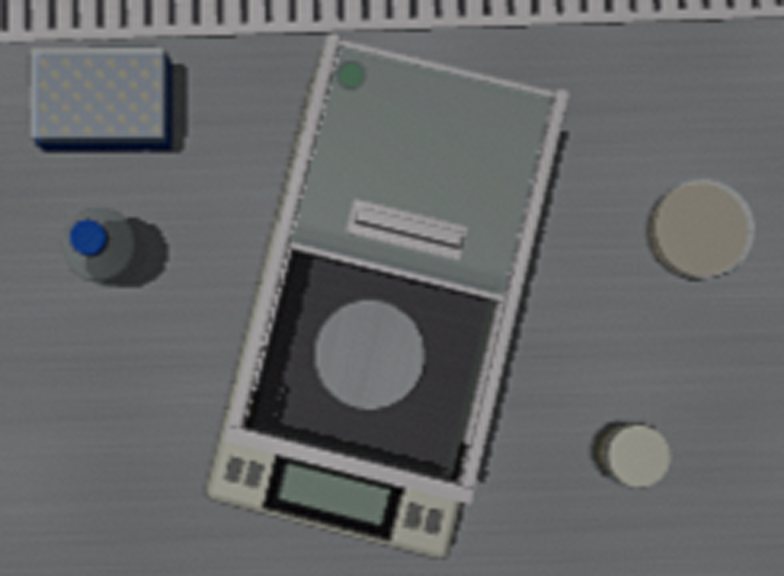

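View pics/scc.png

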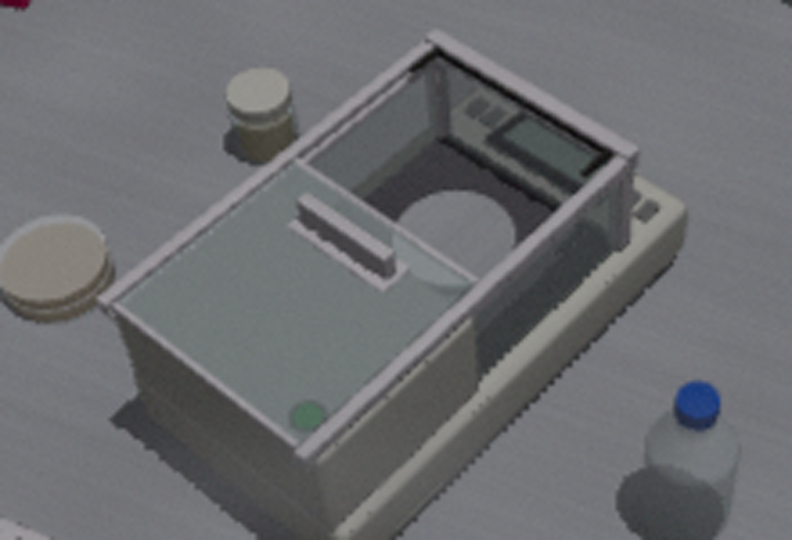

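```bash
cat > meas.py <<'E'
from h import *
a=np.load("pics/top0.npz");p,d=a["p"],a["d"]
hsv=cv2.cvtColor(p,cv2.COLOR_RGB2HSV);g=cv2.cvtColor(p,cv2.COLOR_RGB2GRAY)
def show(name,n,mask,roi,z,img=None):
    m=np.zeros_like(mask,np.uint8);x0,y0,x1,y1=roi;m[y0:y1,x0:x1]=mask[y0:y1,x0:x1]
    for c in blobs(m):
        M=cv2.moments(c);u,v=M["m10"]/M["m00"],M["m01"]/M["m00"];r=cv2.minAreaRect(c)
        e=cv2.fitEllipse(c);print(name,n,"cen",round(u,1),round(v,1),"area",M["m00"],"rect",np.round(r[1],1),round(r[2],1),"ell",np.round(e[0],1),np.round(e[1],1),"world",np.round(ray(n,*e[0],z),4), np.round(ray(n,u,v,z),4))
# height image
m=cams.camera_model("top");K=np.array(m["intrinsics"]);V=np.array(m["view"])
vv,uu=np.mgrid[:420,:560];P=np.stack([(uu-K[0,2])/K[0,0]*d,(vv-K[1,2])/K[1,1]*d,d],-1)-V[:3,3]
W=P@V[:3,:3];H=W[...,2];np.save("pics/W.npy",W)
print("jar H",np.median(H[262:272,388:398]))
show("jarcap","top",(g>115),(375,250,412,285),.065)
show("pan","top",(g>90)&(abs(H-.085)<.012),(280,205,345,265),.085)
show("dishes","top",(H>.02)&(H<.05),(390,170,440,225),.03)
hm=(H>.176)&(H<.2);ys,xs=np.nonzero(hm[150:260,270:380])
pts=W[150:260,270:380][hm[150:260,270:380]]
print("handle",len(pts),pts.mean(0))
show("handle","top",hm,(270,150,380,260),.1865)
r=cv2.minAreaRect(pts[:,:2].astype(np.float32)*1000);print(r)
# rails & bar: pixels with H .155-.175, bright
rm=((H>.15)&(H<.175));cv2.imwrite("pics/H.png",cv2.resize((np.clip(H,0,.2)*1275).astype(np.uint8)[125:305,250:400],None,fx=3.3,fy=3.3,interpolation=cv2.INTER_NEAREST))
a=np.load("pics/scene0.npz");p2=a["p"]; g2=cv2.cvtColor(p2,cv2.COLOR_RGB2GRAY)
show("jarcap","scene",(g2>150),(185,140,218,165),.06)
E
python3 meas.py
```

```text
jar H 0.06528631577341257
jarcap top cen 394.5 267.1 area 264.0 rect [18. 19.] 90.0 ell [394.5 267.1] [18.2 18.7] world [ 0.4692 -0.2783  0.065 ] [ 0.4692 -0.2783  0.065 ]
pan top cen 310.1 235.4 area 848.0 rect [33. 32.] 90.0 ell [310.1 235.4] [32.7 33. ] world [ 0.5587 -0.0562  0.085 ] [ 0.5587 -0.0562  0.085 ]
dishes top cen 414.4 196.2 area 730.5 rect [30. 31.] 90.0 ell [414.4 196.2] [30.  31.1] world [ 0.6605 -0.353   0.03  ] [ 0.6605 -0.353   0.03  ]
handle 155 [ 0.65145767 -0.08264133  0.18639542]
handle top cen 322.5 195.6 area 119.0 rect [33.5  4.4] 14.0 ell [322.3 195.6] [ 4.2 46.2] world [ 0.6516 -0.0821  0.1865] [ 0.6514 -0.0827  0.1865]
((651.8990478515625, -82.845947265625), (79.48259735107422, 9.99073600769043), 74.18470001220703)
```

```bash
python3 - <<'E'
from h import *
W=np.load("pics/W.npy");H=W[...,2]
# glass-pixel fits: handle axis
E
echo
```

```text
(no output)
```

View pics/H.png

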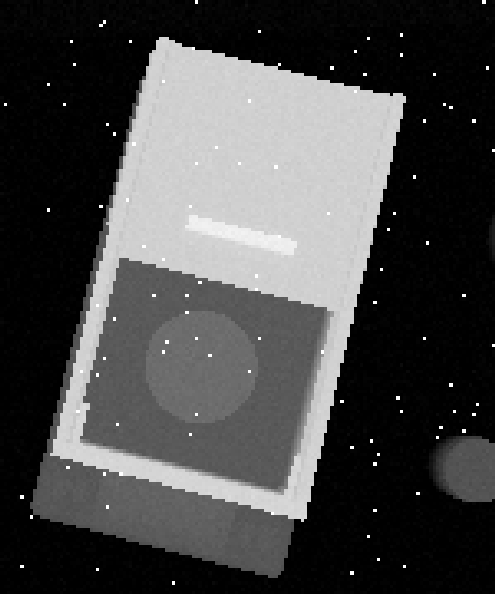

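The depth picture reads the door glass too. I'll get the balance's yaw and the jamb from the rim-height pixels.

```bash
python3 - <<'E'
from h import *
W=np.load("pics/W.npy");H=W[...,2]
roi=np.zeros(H.shape,bool);roi[130:300,250:385]=1
hi=roi&(H>.15)&(H<.178)
c=max(blobs(hi),key=cv2.contourArea);m=np.zeros(H.shape,np.uint8);cv2.drawContours(m,[c],-1,1,-1)
pts=W[(m>0)&hi][:,:2].astype(np.float32)
r=cv2.minAreaRect(pts*1000);print(r)
pan=np.array([.5587,-.0562])
for yaw in np.radians([-15,-15.8,-16.5]):
    ex=np.array([np.cos(yaw),np.sin(yaw)]);ey=np.array([-ex[1],ex[0]])
    lo=W[roi&(H>.05)&(H<.1)][:,:2]-pan
    q=pts-pan;X=q@ex;Y=q@ey
    # opening: along lines of y find bar rear edge and door front edge
    out=[]
    for y in np.arange(-.06,.061,.02):
        s=np.sort(X[abs(Y-y)<.004]);k=np.argmax(np.diff(s));out.append((round(y,2),round(s[0],4),round(s[k],4),round(s[k+1],4)))
    o2=[]
    for x in np.arange(-.06,.04,.02):
        s=np.sort(Y[abs(X-x)<.004]);k=np.argmax(np.diff(s));o2.append((round(x,2),*np.round([s[0],s[k],s[k+1],s[-1]],4)))
    print(np.degrees(yaw));print(np.array(out));print(np.array(o2))
    print("handle b",(np.array([.6516,-.0827])-pan)@ex,(np.array([.6516,-.0827])-pan)@ey)
    print("jar b",(np.array([.4692,-.2783])-pan)@ex,(np.array([.4692,-.2783])-pan)@ey)
print(proj("scene",[.4692,-.2783,.065]),proj("scene",[.5587,-.0562,.085]),proj("scene",[.6516,-.0827,.1865]))
E
```

```text
((625.7319946289062, -75.58343505859375), (195.28887939453125, 323.24517822265625), 74.1308364868164)
-14.999999999999998
[[-0.06   -0.0916 -0.0796  0.0613]
 [-0.04   -0.0914 -0.0794  0.0616]
 [-0.02   -0.092  -0.079   0.0622]
 [ 0.     -0.0918 -0.0788  0.0622]
 [ 0.02   -0.0912 -0.0784  0.0626]
 [ 0.04   -0.091  -0.0782  0.0627]
 [ 0.06   -0.0909 -0.078   0.0632]]
[[-0.06   -0.0937 -0.0768  0.0778  0.0954]
 [-0.04   -0.0945 -0.0818  0.0826  0.0947]
 [-0.02   -0.0948 -0.082   0.0824  0.0945]
 [ 0.     -0.0944 -0.0825  0.0822  0.0944]
 [ 0.02   -0.0943 -0.0828  0.0815  0.0942]]
handle b 0.09659321395747122 -0.001552745106636135
jar b -0.028966651535601722 -0.23769643055547765
-15.8
[[-0.06   -0.0916 -0.0788  0.0621]
 [-0.04   -0.0917 -0.0788  0.0621]
 [-0.02   -0.0918 -0.0787  0.0624]
 [ 0.     -0.0918 -0.0788  0.0622]
 [ 0.02   -0.0915 -0.079   0.0623]
 [ 0.04   -0.0916 -0.079   0.0622]
 [ 0.06   -0.0917 -0.0792  0.0623]]
[[-0.06   -0.0945 -0.0776  0.077   0.0946]
 [-0.04   -0.0941 -0.0823  0.082   0.0941]
 [-0.02   -0.0952 -0.0822  0.0821  0.0942]
 [ 0.     -0.0949 -0.0825  0.0821  0.0943]
 [ 0.02   -0.0949 -0.0825  0.0822  0.0944]]
handle b 0.0966054781454458 -0.00020394187845670697
jar b -0.025645067553159453 -0.23807769847298568
-16.5
[[-0.06   -0.0909 -0.078   0.0628]
 [-0.04   -0.0913 -0.0783  0.0625]
 [-0.02   -0.0916 -0.0784  0.0627]
 [ 0.     -0.0918 -0.0787  0.0622]
 [ 0.02   -0.0917 -0.0792  0.062 ]
 [ 0.04   -0.092  -0.0795  0.0616]
 [ 0.06   -0.0924 -0.0799  0.0619]]
[[-0.06   -0.0955 -0.078   0.0762  0.0938]
 [-0.04   -0.0961 -0.0831  0.0821  0.0932]
 [-0.02   -0.0955 -0.0831  0.0814  0.0934]
 [ 0.     -0.0949 -0.0825  0.0817  0.0938]
 [ 0.02   -0.0947 -0.0823  0.082   0.0941]]
handle b 0.09660076000390908 0.0009763025489872958
jar b -0.022734558211962037 -0.23837323646522673
[199.76774159 154.54387561] [254.37555987 195.40561883] [223.99698961 191.97258629]
```

Yaw −15.8° fits both the rails and the bar, with the door about 141.5 mm open and the handle 35 mm behind its edge. The scene view is offset about 2 px from the top view, so I'll check against the gripper once it is in view. Moving now.

```bash
python3 -m jog '[[[0.043,-0.038,0],[0,0,0],100],[[0.043,-0.038,0],[0,0,0],100],[[0.043,-0.038,0],[0,0,0],100],[[0.043,-0.038,0],[0,0,0],100],[[0.043,-0.038,0],[0,0,0],100]]'
python3 -m jog '[[[0.043,-0.038,0],[0,0,0],100],[[0.043,-0.038,0],[0,0,0],100],[[0.043,-0.038,0],[0,0,0],100],[[0.03,-0.05,0],[0,0,0],100],[[0,-0.06,0],[0,0,0],100]]'
```

```text
clock: 0.72
position: [0.3742, 0.4099, 0.247]
ee_rot: [0.124, 0.992, -0.002, -0.002]
ft_force: [1.0, 1.4, 0.1]
grip_width: 1.005
clock: 1.35
position: [0.5387, 0.1781, 0.245]
ee_rot: [0.123, 0.992, -0.003, -0.002]
ft_force: [1.0, -0.5, -1.3]
grip_width: 1.001
```

```bash
python3 -m jog '[[[-0.009,-0.057,0.001],[0,0,0],100],[[-0.009,-0.057,0.001],[0,0,0],100],[[-0.009,-0.057,0.001],[0,0,0],100],[[-0.009,-0.057,0.001],[0,0,0],100],[[-0.009,-0.057,0],[0,0,0],100]]'
python3 -m jog '[[[-0.009,-0.057,0],[0,0,0],100],[[-0.009,-0.057,0],[0,0,0],100],[[-0.009,-0.050,0],[0,0,0],100],[[0,-0.01,0],[0,0,0],100],[[0,0,0],[0,0,0],100]]'
python3 - <<'E'
from h import *
from scipy.spatial.transform import Rotation as R
o=sensors.get_obs();r=R.from_quat(o["ee_rot"]);M=r.as_matrix();print(o["position"],M.round(4).tolist(),manip.tip_reach)
des=np.array([[0,0,0]]).T
# desired: z down, y at 74.2deg
t=np.radians(74.2);y=np.array([np.cos(t),np.sin(t),0]);z=np.array([0,0,-1.]);x=np.cross(y,z)
D=R.from_matrix(np.c_[x,y,z]);print("turn",(D*r.inv()).as_rotvec().round(4))
for n in("scene","top"):
    p,d=cams.camera(n);cv2.imwrite(f"pics/{n}1.png",p[...,::-1]);np.savez(f"pics/{n}1.npz",p=p,d=d)
    tip=o["position"]+M[:,2]*manip.tip_reach;print(n,proj(n,tip),proj(n,o["position"]))
    u,v=(203,155) if n=="scene" else (394,267)
    c=p[v-90:v+60,max(u-100,0):u+100,::-1];cv2.imwrite(f"pics/{n}1c.png",cv2.resize(c,None,fx=3.9,fy=3.9,interpolation=cv2.INTER_CUBIC))
E
```

```text
clock: 1.98
position: [0.491, -0.1171, 0.2476]
ee_rot: [0.124, 0.992, -0.003, -0.003]
ft_force: [1.2, -0.5, -0.3]
grip_width: 1.0
clock: 2.6
position: [0.4596, -0.3, 0.247]
ee_rot: [0.127, 0.992, -0.004, -0.004]
ft_force: [0.8, 0.9, -0.6]
grip_width: 1.001
[ 0.45962332 -0.30000876  0.24699667] [[-0.9676, 0.2524, -0.008], [0.2524, 0.9676, -0.0062], [0.0062, -0.0081, -0.9999]] 0.019
turn [ 0.0062 -0.008  -0.0206]
scene [184.91722098 105.54170444] [183.59780937  99.71885812]
top [425.28100185 276.41341232] [428.39949942 277.17601257]
```

View pics/scene1c.png

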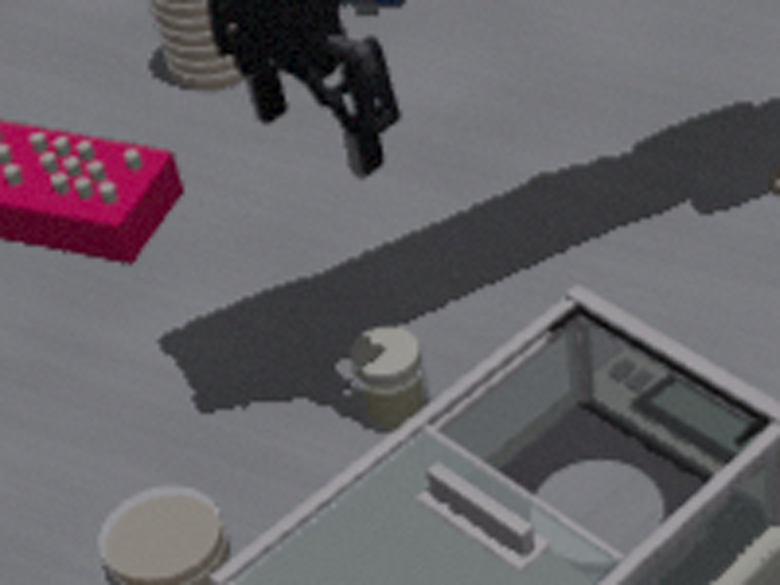

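View pics/top1c.png

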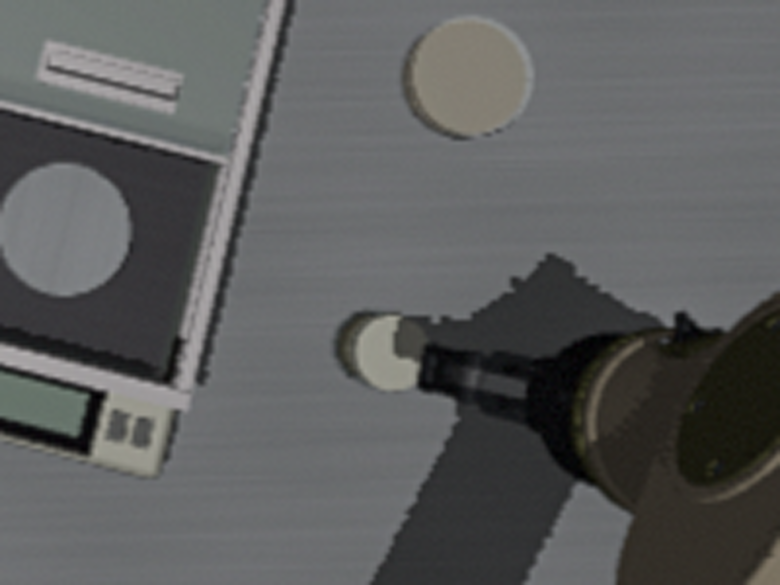

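```bash
python3 - <<'E'
from h import *
a=np.load("pics/scene0.npz");p,d=a["p"],a["d"];g=cv2.cvtColor(p,cv2.COLOR_RGB2GRAY)
m=cams.camera_model("scene");K=np.array(m["intrinsics"]);V=np.array(m["view"])
vv,uu=np.mgrid[:420,:560];P=np.stack([(uu-K[0,2])/K[0,0]*d,(vv-K[1,2])/K[1,1]*d,d],-1)-V[:3,3]
W=P@V[:3,:3];H=W[...,2]
def rep(n,roi,z,lo,hi):
    s=np.zeros(H.shape,bool);x0,y0,x1,y1=roi;s[y0:y1,x0:x1]=1
    k=s&(H>lo)&(H<hi);c=max(blobs(k,5),key=cv2.contourArea)
    M=cv2.moments(c);u,v=M["m10"]/M["m00"],M["m01"]/M["m00"]
    q=W[k];print(n,k.sum(),round(u,1),round(v,1),ray("scene",u,v,z).round(4),"medH",np.median(q[:,2]).round(4),cv2.minAreaRect(q[:,:2].astype(np.float32)*1000))
rep("cap",(185,140,220,175),.065,.060,.075)
rep("handle",(205,178,245,210),.1865,.182,.195)
rep("dish",(125,185,165,220),.03,.026,.04)
for u,v in [(150,250),(300,100),(230,120)]: print(u,v,W[v,u].round(4))
a=np.load("pics/top0.npz");print([dep("top",u,v,a["d"]).round(4) for u,v in[(200,300),(450,250),(450,300)]])
E
```

```text
cap 189 201.0 155.1 [ 0.4697 -0.2738  0.065 ] medH 0.0651 ((468.3190002441406, -275.70721435546875), (51.287742614746094, 49.64902114868164), 70.27677917480469)
handle 139 225.3 192.7 [ 0.6524 -0.0789  0.1865] medH 0.1865 ((651.18310546875, -80.25889587402344), (81.24642944335938, 11.941855430603027), 73.55546569824219)
dish 604 143.6 201.5 [ 0.6611 -0.3497  0.03  ] medH 0.0305 ((659.9371948242188, -350.5422058105469), (84.569580078125, 85.93555450439453), 28.723716735839844)
150 250 [ 0.7745 -0.2578  0.0032]
300 100 [ 0.0448 -0.1384  0.0002]
230 120 [ 0.2376 -0.3107  0.0026]
[array([0.386 , 0.2551, 0.0026]), array([ 0.508 , -0.4553, -0.0016]), array([ 0.3696, -0.4448,  0.0032])]
```

Both views agree within 3–4 mm, with cap and handle heights exact. I'll use the averages: jar (0.469, −0.2765), pan (0.5587, −0.0545), handle (0.652, −0.081).

```bash
python3 -m jog '[[[0.009,0.0235,0],[0.006,-0.008,-0.02],100],[[0,0,0],[0,0,0],100],[[0,0,-0.05],[0,0,0],100],[[0,0,-0.05],[0,0,0],100],[[0,0,0],[0,0,0],100]]' 
python3 - <<'E'
from h import *
from scipy.spatial.transform import Rotation as R
o=sensors.get_obs();r=R.from_quat(o["ee_rot"]);t=np.radians(74.2);y=np.array([np.cos(t),np.sin(t),0]);z=np.array([0,0,-1.]);x=np.cross(y,z)
print(o["position"],"turn",(R.from_matrix(np.c_[x,y,z])*r.inv()).as_rotvec().round(4))
for n in("scene","top"):
    p,d=cams.camera(n);u,v=(203,155) if n=="scene" else (394,267)
    c=p[v-60:v+40,max(u-70,0):u+70,::-1];cv2.imwrite(f"pics/{n}2c.png",cv2.resize(c,None,fx=5,fy=5,interpolation=cv2.INTER_CUBIC))
E
```

```text
clock: 3.32
position: [0.4717, -0.2694, 0.1459]
ee_rot: [0.131, 0.991, 0.001, 0.001]
ft_force: [0.0, 0.5, 1.5]
grip_width: 1.001
[ 0.47167663 -0.26938971  0.14592697] turn [-0.0014  0.003  -0.0129]
```

View pics/scene2c.png

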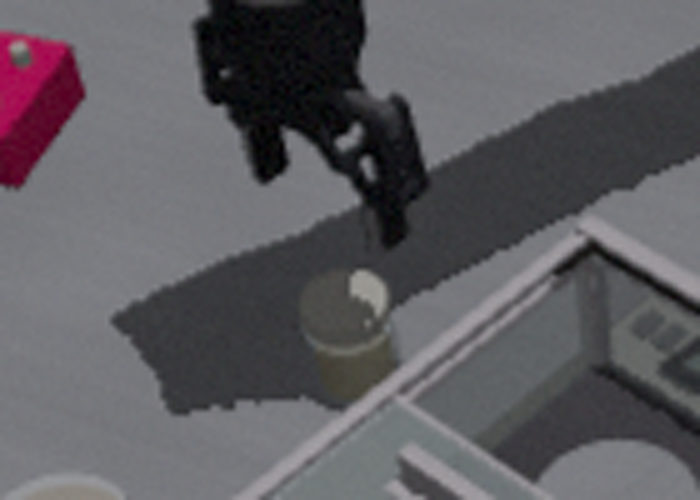

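View pics/top2c.png

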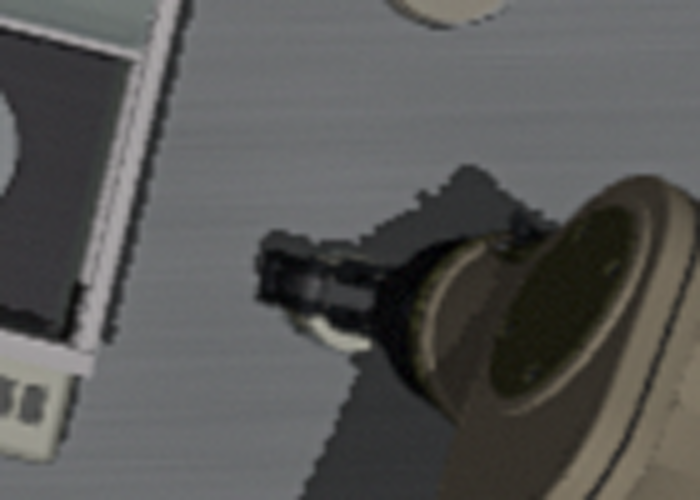

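```bash
python3 - <<'E'
from h import *
for z in(.127,.14,.065): print(z,proj("scene",[.4717,-.2694,z]))
for x,y in((.469,-.2765),(.4692,-.2783),(.4697,-.2738)): print(proj("scene",[x,y,.065]))
E
```

```text
0.127 [198.61512937 140.09113076]
0.14 [197.87474522 136.59747566]
0.065 [201.98192058 155.97802853]
[200.33938901 154.67493903]
[199.76774159 154.54387561]
[201.02075221 155.09623342]
```

```bash
python3 -m jog '[[[-0.002,-0.0055,0],[0,0,-0.01],100],[[0,0,0],[0,0,0],100],[[0,0,-0.03],[0,0,0],100],[[0,0,0],[0,0,0],100],[[0,0,0],[0,0,0],100]]' 
```

```text
clock: 4.05
position: [0.4753, -0.2789, 0.1269]
ee_rot: [0.137, 0.991, -0.001, 0.01]
ft_force: [-0.7, -0.2, 0.2]
grip_width: 0.997
```

```bash
cat > st.py <<'E'
from h import *
from scipy.spatial.transform import Rotation as R
import sys
o=sensors.get_obs();r=R.from_quat(o["ee_rot"]);t=np.radians(float(sys.argv[1]) if len(sys.argv)>1 else 74.2);y=np.array([np.cos(t),np.sin(t),0]);z=np.array([0,0,-1.]);x=np.cross(y,z)
print("clk",round(o["clock"],2),o["position"].round(4) if hasattr(o["position"],"round") else o["position"],"turn",(R.from_matrix(np.c_[x,y,z])*r.inv()).as_rotvec().round(4),"F",np.round(o["ft_force"],1),"w",round(o["grip_width"]*85,1))
E
python3 st.py; python3 -m jog '[[[0,0,0],[0,0,0],100]]'; python3 st.py
```

```text
clk 4.05 [ 0.4753 -0.2789  0.1269] turn [ 0.0038  0.0195 -0.0014] F [-0.7 -0.2  0.2] w 84.7
clock: 4.18
position: [0.4758, -0.2791, 0.128]
ee_rot: [0.137, 0.991, -0.001, 0.011]
ft_force: [-0.6, 0.3, 0.2]
grip_width: 0.998
clk 4.17 [ 0.4758 -0.2791  0.128 ] turn [ 0.0041  0.0208 -0.0014] F [-0.6  0.3  0.2] w 84.8
```

```bash
python3 -m jog '[[[-0.006,0.004,-0.02],[0.004,0.02,0],100],[[0,0,-0.02],[0,0,0],100]]'; python3 st.py;python3 -m jog '[[[0,0,0],[0,0,0],100]]'; python3 st.py
```

```text
clock: 4.42
position: [0.4706, -0.2751, 0.0883]
ee_rot: [0.137, 0.991, -0.0, 0.002]
ft_force: [0.9, -0.1, -0.4]
grip_width: 1.004
clk 4.42 [ 0.4706 -0.2751  0.0883] turn [ 0.0005  0.0032 -0.0018] F [ 0.9 -0.1 -0.4] w 85.4
clock: 4.55
position: [0.4695, -0.2744, 0.0867]
ee_rot: [0.137, 0.991, 0.0, -0.0]
ft_force: [-0.7, -0.3, 0.0]
grip_width: 0.999
clk 4.55 [ 0.4695 -0.2744  0.0867] turn [-0.0004 -0.0002 -0.0018] F [-0.7 -0.3  0. ] w 85.0
```

Well placed; going down.

```bash
python3 -m jog '[[[0,-0.001,-0.02],[0,0,0],100],[[0,0,-0.02],[0,0,0],100],[[0,0,0],[0,0,0],100]]'; python3 st.py
```

```text
clock: 4.92
position: [0.4698, -0.2754, 0.0467]
ee_rot: [0.136, 0.991, 0.0, -0.0]
ft_force: [0.8, -0.2, -0.2]
grip_width: 1.0
clk 4.92 [ 0.4698 -0.2754  0.0467] turn [-0.0004 -0.0003 -0.0021] F [ 0.8 -0.2 -0.2] w 85.0
```

```bash
python3 -m jog '[[[0,0,-0.007],[0,0,0],100],[[0,0,0],[0,0,0],80],[[0,0,0],[0,0,0],70],[[0,0,0],[0,0,0],66],[[0,0,0],[0,0,0],66]]' 30; python3 st.py
```

```text
clock: 5.55
position: [0.4711, -0.2761, 0.042]
ee_rot: [0.136, 0.991, -0.0, 0.001]
ft_force: [0.0, 0.3, -0.4]
grip_width: 0.655
clk 5.55 [ 0.4711 -0.2761  0.042 ] turn [ 0.0007  0.0028 -0.0021] F [ 0.   0.3 -0.4] w 55.7
```

```bash
python3 -m jog '[[[0,0,0],[0,0,0],50],[[0,0,0],[0,0,0],50],[[0,0,0],[0,0,0],50],[[0,0,0],[0,0,0],50]]' 40; python3 st.py
python3 - <<'E'
from h import *
for n in("scene","top"):
    p,d=cams.camera(n);u,v=(203,155) if n=="scene" else (394,267)
    c=p[v-60:v+40,max(u-70,0):u+70,::-1];cv2.imwrite(f"pics/{n}3c.png",cv2.resize(c,None,fx=5,fy=5,interpolation=cv2.INTER_CUBIC))
E
```

```text
clock: 6.05
position: [0.4712, -0.2763, 0.0425]
ee_rot: [0.136, 0.991, -0.0, 0.002]
ft_force: [0.1, 0.3, 1.8]
grip_width: 0.614
clk 6.05 [ 0.4712 -0.2763  0.0425] turn [ 0.0007  0.0033 -0.002 ] F [0.1 0.3 1.8] w 52.2
```

View pics/scene3c.png

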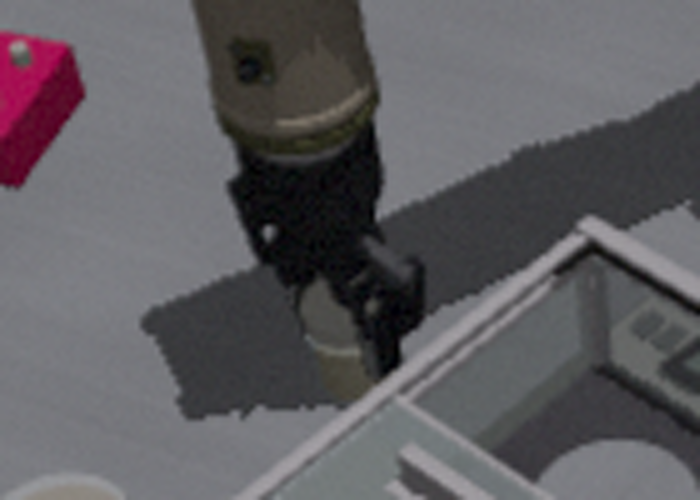

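```bash
python3 -m jog '[[[0,0,0.02],[0,0,0],50],[[0,0,0.05],[0,0,0],50],[[0,0,0.06],[0,0,0],50],[[0,0,0.06],[0,0,0],50],[[0,0,0.02],[0,0,0],50]]'; python3 -m jog '[[[0,0,0],[0,0,0],50]]'; python3 st.py
python3 - <<'E'
from h import *
p,d=cams.camera("scene")
c=p[60:200,130:290,::-1];cv2.imwrite("pics/s4.png",cv2.resize(c,None,fx=4,fy=4,interpolation=cv2.INTER_CUBIC))
E
```

```text
clock: 6.78
position: [0.4681, -0.2745, 0.2554]
ee_rot: [0.136, 0.991, 0.0, -0.002]
ft_force: [-0.4, 1.0, -3.0]
grip_width: 0.61
clock: 6.9
position: [0.4686, -0.2746, 0.2564]
ee_rot: [0.136, 0.991, 0.0, -0.001]
ft_force: [0.7, 0.1, -1.4]
grip_width: 0.614
clk 6.9 [ 0.4686 -0.2746  0.2564] turn [-0.001  -0.0012 -0.0022] F [ 0.7  0.1 -1.4] w 52.2
```

View pics/s4.png

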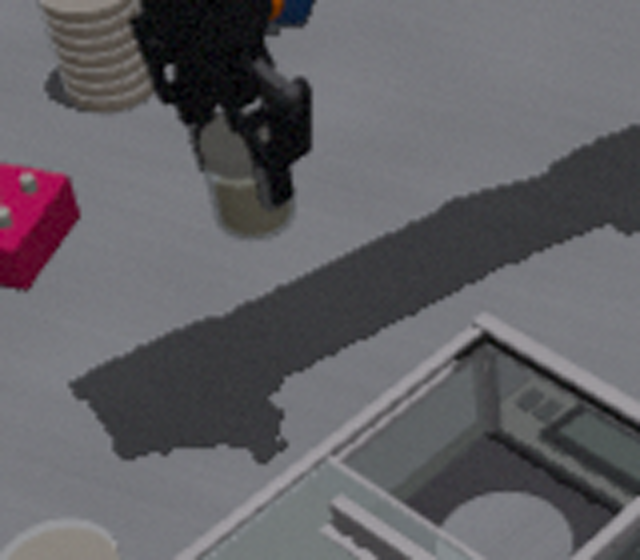

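```bash
python3 -m jog '[[[0.0184,0.044,0],[0,0,0],50],[[0.0184,0.044,0],[0,0,0],50],[[0.0184,0.044,0],[0,0,0],50],[[0.0184,0.044,0],[0,0,0],50],[[0.015,0.036,0],[0,0,0],50]]'; python3 -m jog '[[[0,0,0],[0,0,0],50],[[0,0,0],[0,0,0],50]]'; python3 st.py
```

```text
clock: 7.58
position: [0.5536, -0.0588, 0.2457]
ee_rot: [0.14, 0.99, -0.001, -0.008]
ft_force: [0.3, -0.3, -2.3]
grip_width: 0.614
clock: 7.82
position: [0.5529, -0.0555, 0.2416]
ee_rot: [0.138, 0.99, -0.001, -0.011]
ft_force: [0.2, -1.2, -1.6]
grip_width: 0.615
clk 7.83 [ 0.5529 -0.0555  0.2416] turn [-0.0004 -0.0214  0.0007] F [ 0.2 -1.2 -1.6] w 52.3
```

```bash
python3 -m jog '[[[0.0075,0.001,0],[0,-0.021,0],50],[[0,0,0],[0,0,0],50]]'; python3 st.py
python3 - <<'E'
from h import *
for n in("scene","top"):
    p,d=cams.camera(n);u,v=(245,190) if n=="scene" else (310,236)
    c=p[v-70:v+50,u-80:u+80,::-1];cv2.imwrite(f"pics/{n}5c.png",cv2.resize(c,None,fx=4.5,fy=4.5,interpolation=cv2.INTER_CUBIC))
E
```

```text
clock: 8.07
position: [0.5601, -0.0564, 0.2405]
ee_rot: [0.139, 0.99, -0.0, -0.0]
ft_force: [-0.2, -0.8, -1.6]
grip_width: 0.615
clk 8.07 [ 0.5601 -0.0564  0.2405] turn [-0.     -0.0004  0.0034] F [-0.2 -0.8 -1.6] w 52.3
```

View pics/scene5c.png

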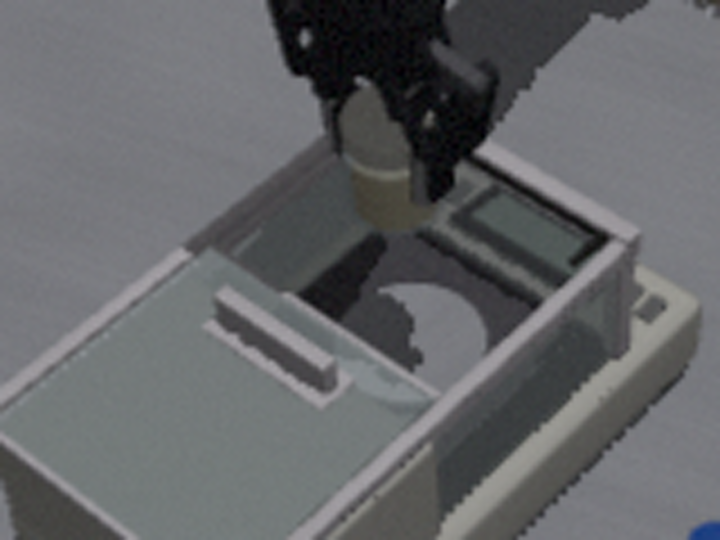

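View pics/top5c.png

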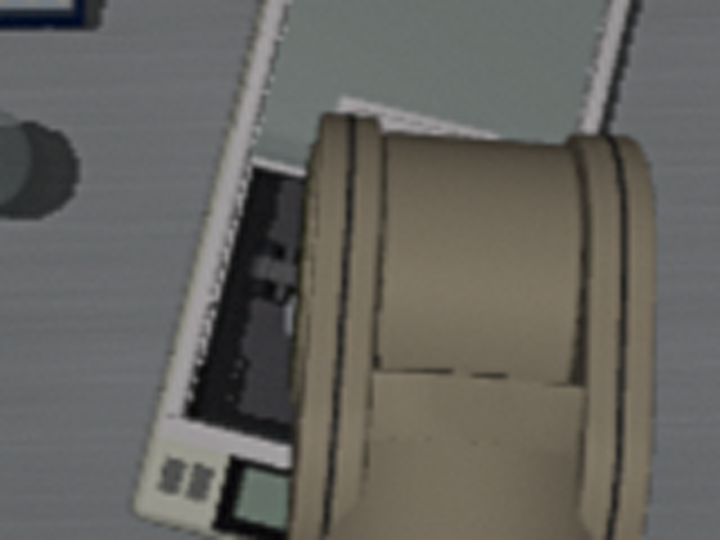

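```bash
python3 - <<'E'
from h import *
for P in([.5601,-.0564,.198],[.5601,-.0564,.22],[.5601,-.0564,.085],[.5587,-.0545,.085]):print(((proj("scene",P)-[165,120])*4.5).round(1))
# rim ellipse of pan in scene with both hypotheses
for c in([.5587,-.0562],[.5587,-.052]):
    q=[((proj("scene",[c[0]+.045*np.cos(t),c[1]+.045*np.sin(t),.085])-[165,120])*4.5) for t in np.linspace(0,2*np.pi,60)]
    q=np.array(q);print(c,q.min(0).round(1),q.max(0).round(1))
a=np.load("pics/scene0.npz");g=cv2.cvtColor(a["p"],cv2.COLOR_RGB2GRAY);print(g[195,235:280]);print(g[175:200,257])
E
```

```text
[388.7 205.6]
[386.1 176.6]
[400.8 340.9]
[404.8 340.2]
[0.5587, -0.0562] [324.7 281.3] [479.6 400.3]
[0.5587, -0.052] [331.1 283.5] [486.2 402.6]
[112 113 113 112 129 128 124 132 149 144 131 123 124 123 122 122 122 120
 120 119 118 118 118 118 120 121 118 119 119 121 121 121 121 121 119 121
 118 118  77  63  63  76 132 147 152]
[ 59  57  61  59  61  60  59  63 113 120 122 122 122 122 123 122 122 122
 118 117 118 118 118 118 120]
```

```bash
python3 - <<'E'
from h import *
m=cams.camera_model("scene");V=np.array(m["view"]);C=-V[:3,:3].T@V[:3,3]
def f(x,y,z,r):
    d=C[:2]-[x,y];d/=np.linalg.norm(d);return proj("scene",[x+d[0]*r,y+d[1]*r,z]).round(1)
for nm,(x,y,z0) in {"bench":(.469,-.2755,0),"now":(.5585,-.056,.198)}.items(): print(nm,"capbottom",f(x,y,z0+.05,.026),"base",f(x,y,z0,.027),"axis",f(x,y,z0+.025,0))
a=np.load("pics/scene0.npz")["p"];p,_=cams.camera("scene")
for im,u in((a,201),(a,203),(p,250),(p,252),(p,254)):
    r=range(150,182) if im is a else range(148,180)
    print(u,r[0],[tuple(int(t) for t in im[v,u])[::2] for v in r])
b=np.hstack([cv2.resize(a[135:195,170:235,::-1],None,fx=6,fy=6,interpolation=0),cv2.resize(p[135:195,220:285,::-1],None,fx=6,fy=6,interpolation=0)]);cv2.imwrite("pics/cmp.png",b)
E
```

```text
bench capbottom [202.8 164.6] base [205.3 176.6] axis [202.7 164.4]
now capbottom [251.2 158.3] base [252.5 173.5] axis [251.2 158. ]
201 150 [(146, 140), (150, 145), (149, 142), (148, 143), (147, 141), (148, 141), (148, 141), (150, 145), (149, 144), (149, 143), (148, 141), (102, 98), (79, 76), (76, 72), (88, 85), (105, 99), (78, 66), (71, 56), (71, 57), (70, 57), (68, 54), (65, 54), (70, 58), (70, 55), (64, 55), (65, 68), (108, 112), (132, 135), (149, 150), (154, 155), (157, 158), (122, 124)]
203 150 [(149, 141), (148, 142), (148, 143), (151, 144), (150, 142), (148, 141), (149, 142), (149, 144), (149, 142), (149, 142), (141, 136), (100, 96), (82, 80), (80, 76), (96, 90), (103, 93), (83, 73), (70, 58), (72, 61), (73, 61), (73, 61), (71, 58), (71, 60), (68, 55), (71, 62), (84, 86), (142, 143), (154, 155), (153, 155), (137, 138), (101, 103), (113, 118)]
250 148 [(74, 73), (75, 73), (77, 74), (75, 73), (77, 72), (78, 72), (74, 71), (71, 70), (72, 68), (83, 78), (104, 96), (100, 90), (77, 66), (68, 55), (72, 61), (72, 60), (72, 57), (69, 57), (71, 59), (70, 57), (68, 56), (68, 54), (69, 55), (64, 67), (55, 60), (37, 38), (28, 30), (26, 30), (52, 55), (61, 65), (59, 64), (63, 66)]
252 148 [(79, 74), (75, 73), (76, 73), (75, 73), (76, 72), (77, 73), (74, 70), (72, 68), (74, 73), (81, 78), (105, 97), (101, 92), (77, 67), (71, 60), (74, 61), (75, 65), (73, 61), (71, 60), (73, 61), (69, 59), (71, 62), (71, 61), (72, 61), (66, 67), (64, 69), (62, 66), (62, 67), (62, 66), (62, 66), (60, 65), (63, 66), (60, 66)]
254 148 [(47, 46), (56, 56), (72, 68), (78, 76), (77, 73), (70, 70), (71, 70), (75, 70), (73, 69), (88, 82), (107, 100), (90, 80), (78, 65), (76, 62), (76, 62), (74, 62), (75, 64), (73, 58), (71, 60), (72, 63), (69, 57), (75, 65), (72, 58), (71, 72), (62, 64), (63, 66), (61, 66), (60, 65), (60, 64), (60, 64), (62, 64), (60, 63)]
```

View pics/cmp.png

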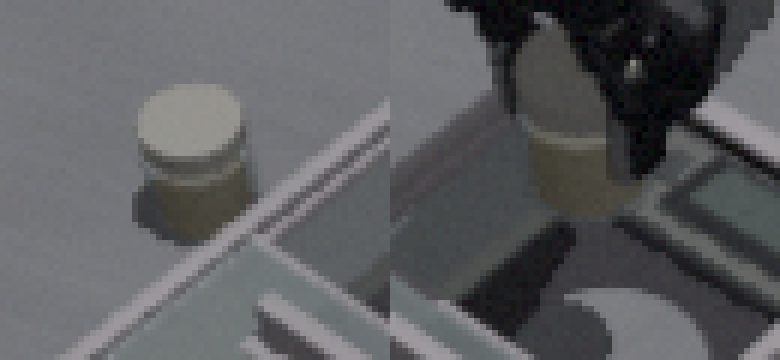

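```bash
python3 -m jog '[[[0,0.002,-0.02],[0,0,0],50],[[0,0,-0.03],[0,0,0],50],[[0,0,-0.03],[0,0,0],50],[[0,0,0],[0,0,0],50]]'; python3 st.py
```

```text
clock: 8.72
position: [0.5602, -0.055, 0.1602]
ee_rot: [0.14, 0.99, 0.0, 0.001]
ft_force: [-0.4, -0.1, -0.8]
grip_width: 0.613
clk 8.72 [ 0.5602 -0.055   0.1602] turn [-0.0007  0.0018  0.0044] F [-0.4 -0.1 -0.8] w 52.1
```

```bash
python3 -m jog '[[[0,0,-0.015],[0,0,0],50],[[0,0,-0.01],[0,0,0],50],[[0,0,0],[0,0,0],50]]'; python3 st.py
python3 - <<'E'
from h import *
for n in("scene","top"):
    p,d=cams.camera(n);u,v=(250,195) if n=="scene" else (310,236)
    c=p[v-60:v+40,u-65:u+65,::-1];cv2.imwrite(f"pics/{n}6c.png",cv2.resize(c,None,fx=6,fy=6,interpolation=cv2.INTER_CUBIC))
E
```

```text
clock: 9.1
position: [0.5616, -0.0552, 0.1362]
ee_rot: [0.14, 0.99, 0.001, 0.002]
ft_force: [0.3, 0.1, -1.6]
grip_width: 0.612
clk 9.1 [ 0.5616 -0.0552  0.1362] turn [-0.0011  0.0052  0.0047] F [ 0.3  0.1 -1.6] w 52.0
```

View pics/scene6c.png

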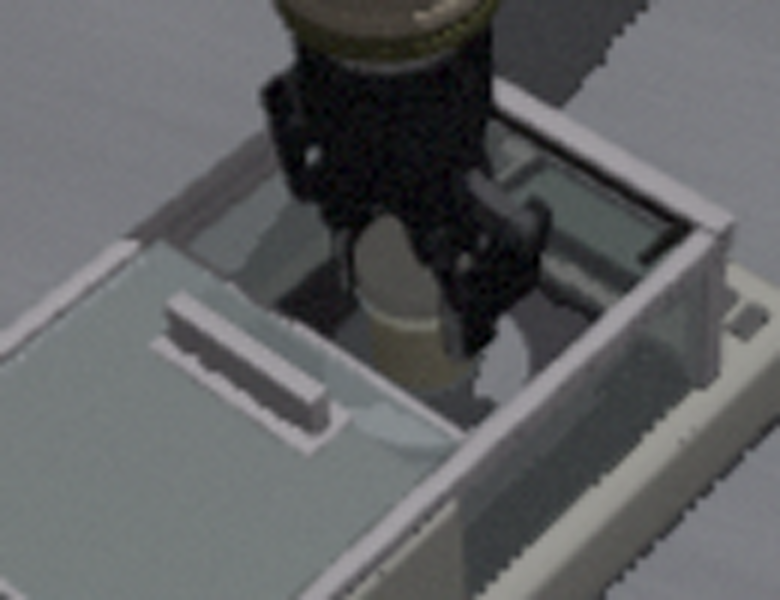

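```bash
python3 -m jog '[[[-0.0015,0.0005,-0.004],[-0.001,0.005,0],50],[[0,0,0],[0,0,0],50]]'; python3 st.py;  python3 -m jog '[[[0,0,-0.001],[0,0,0],50],[[0,0,0],[0,0,0],50]]'; python3 st.py
```

```text
clock: 9.45
position: [0.5607, -0.0547, 0.1334]
ee_rot: [0.14, 0.99, 0.0, 0.001]
ft_force: [-0.1, 0.8, -1.7]
grip_width: 0.611
clk 9.45 [ 0.5607 -0.0547  0.1334] turn [-0.0003  0.002   0.0047] F [-0.1  0.8 -1.7] w 51.9
clock: 9.7
position: [0.5609, -0.0546, 0.1326]
ee_rot: [0.14, 0.99, 0.0, 0.001]
ft_force: [0.7, 0.5, -2.3]
grip_width: 0.614
clk 9.7 [ 0.5609 -0.0546  0.1326] turn [-0.0003  0.0024  0.0046] F [ 0.7  0.5 -2.3] w 52.2
```

```bash
python3 -m jog '[[[0,0,-0.002],[0,0.002,0],50],[[0,0,-0.001],[0,0,0],50]]'; python3 st.py;  python3 -m jog '[[[0,0,-0.001],[0,0,0],50]]'; python3 st.py;  python3 -m jog '[[[0,0,-0.0005],[0,0,0],50]]'; python3 st.py
```

```text
clock: 9.95
position: [0.561, -0.0547, 0.1296]
ee_rot: [0.14, 0.99, 0.0, 0.0]
ft_force: [0.4, -0.2, -1.5]
grip_width: 0.618
clk 9.95 [ 0.561  -0.0547  0.1296] turn [-0.0004  0.0005  0.0045] F [ 0.4 -0.2 -1.5] w 52.5
clock: 10.07
position: [0.561, -0.0546, 0.1285]
ee_rot: [0.14, 0.99, 0.0, 0.0]
ft_force: [-0.3, 0.2, -1.1]
grip_width: 0.608
clk 10.07 [ 0.561  -0.0546  0.1285] turn [-0.0004  0.0006  0.0045] F [-0.3  0.2 -1.1] w 51.7
clock: 10.2
position: [0.5609, -0.0547, 0.1278]
ee_rot: [0.14, 0.99, 0.0, 0.0]
ft_force: [-0.3, 0.0, -1.2]
grip_width: 0.615
clk 10.2 [ 0.5609 -0.0547  0.1278] turn [-0.0003  0.0004  0.0046] F [-0.3  0.  -1.2] w 52.2
```

```bash
for i in 1; do python3 -m jog '[[[0,0,-0.0005],[0,0,0],50]]'; done; python3 st.py;  python3 -m jog '[[[0,0,-0.0004],[0,0,0],50]]'|grep -E "pos|force"
```

```text
clock: 10.32
position: [0.5609, -0.0547, 0.1273]
ee_rot: [0.14, 0.99, 0.0, 0.0]
ft_force: [-1.1, 0.2, -0.1]
grip_width: 0.612
clk 10.32 [ 0.5609 -0.0547  0.1273] turn [-0.0003  0.0004  0.0046] F [-1.1  0.2 -0.1] w 52.0
position: [0.5609, -0.0547, 0.1271]
ft_force: [-2.0, 0.5, 2.9]
```

Touching the pan: force went from −1.5 to +2.9 N at the expected height. Releasing now.

```bash
python3 -m jog '[[[0,0,0],[0,0,0],66]]';python3 -m jog '[[[0,0,0],[0,0,0],75],[[0,0,0],[0,0,0],85],[[0,0,0],[0,0,0],90],[[0,0,0],[0,0,0],90]]' ; python3 st.py
```

```text
clock: 10.58
position: [0.5611, -0.0547, 0.1273]
ee_rot: [0.14, 0.99, 0.0, 0.0]
ft_force: [0.9, -0.4, -0.1]
grip_width: 0.663
clock: 11.08
position: [0.5615, -0.0547, 0.1276]
ee_rot: [0.14, 0.99, 0.0, 0.001]
ft_force: [0.6, 0.2, -0.4]
grip_width: 0.895
clk 11.07 [ 0.5615 -0.0547  0.1276] turn [-0.0004  0.0018  0.0046] F [ 0.6  0.2 -0.4] w 76.1
```

Lift straight up to clear, keeping the opening.

```bash
python3 -m jog '[[[0,0,0.01],[0,0,0],90],[[0,0,0.025],[0,0,0],90],[[0,0,0.04],[0,0,0],90],[[0,0,0.05],[0,0,0],90],[[0,0,0.02],[0,0,0],90]]' ; python3 st.py
python3 -m jog '[[[0,0,0.01],[0,0,0],90],[[-0.03,-0.05,0.01],[0,0,0],60],[[-0.03,-0.06,0],[0,0,0],0],[[-0.03,-0.06,0],[0,0,0],0],[[0,-0.03,0],[0,0,0],0]]' ; python3 st.py
python3 - <<'E'
from h import *
for n in("scene","top"):
    p,d=cams.camera(n);np.savez(f"pics/{n}7.npz",p=p,d=d);u,v=(250,195) if n=="scene" else (310,220)
    c=p[v-60:v+60,u-80:u+80,::-1];cv2.imwrite(f"pics/{n}7c.png",cv2.resize(c,None,fx=4.8,fy=4.8,interpolation=cv2.INTER_CUBIC))
E
```

```text
clock: 11.7
position: [0.5601, -0.0551, 0.2783]
ee_rot: [0.14, 0.99, -0.0, 0.0]
ft_force: [-0.1, 0.1, -0.3]
grip_width: 0.896
clk 11.7 [ 0.5601 -0.0551  0.2783] turn [ 0.0002 -0.      0.0054] F [-0.1  0.1 -0.3] w 76.2
clock: 12.32
position: [0.4701, -0.2516, 0.3007]
ee_rot: [0.137, 0.991, 0.001, 0.001]
ft_force: [1.0, 1.5, 0.2]
grip_width: 0.043
clk 12.32 [ 0.4701 -0.2516  0.3007] turn [-0.0007  0.0031 -0.0001] F [1.  1.5 0.2] w 3.7
```

View pics/scene7c.png

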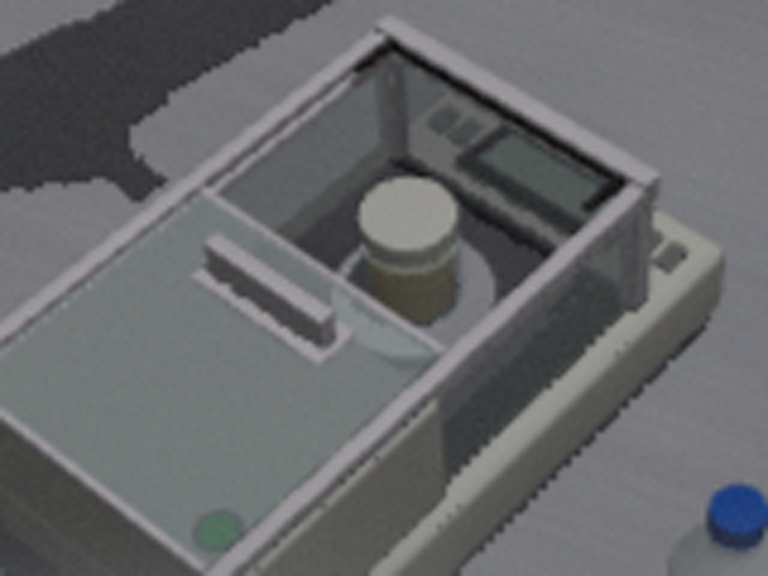

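View pics/top7c.png

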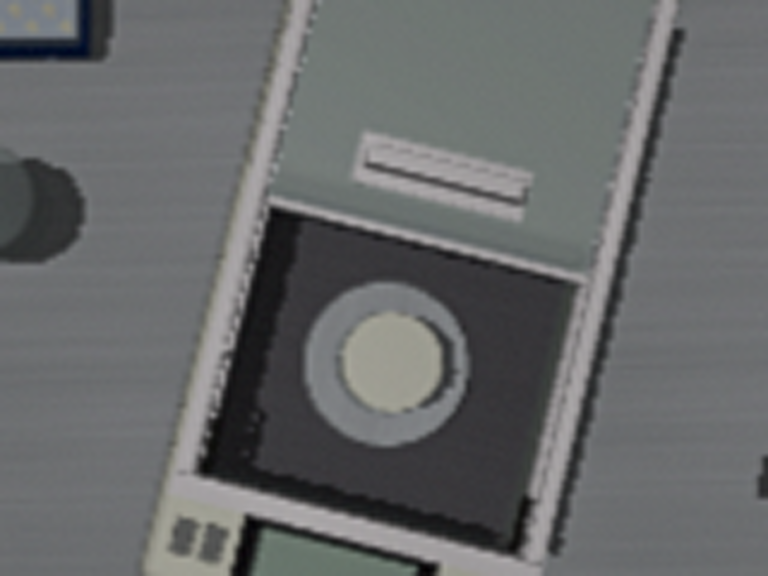

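```bash
python3 - <<'E'
from h import *
a=np.load("pics/top7.npz");p,d=a["p"],a["d"]
m=cams.camera_model("top");K=np.array(m["intrinsics"]);V=np.array(m["view"])
vv,uu=np.mgrid[:420,:560];P=np.stack([(uu-K[0,2])/K[0,0]*d,(vv-K[1,2])/K[1,1]*d,d],-1)-V[:3,3];W=P@V[:3,:3];H=W[...,2]
s=np.zeros(H.shape,bool);s[215:260,285:345]=1
k=s&(H>.13)&(H<.16);print(k.sum(),W[k].mean(0),np.median(H[k]))
c=max(blobs(k),key=cv2.contourArea);M=cv2.moments(c);print(ray("top",M["m10"]/M["m00"],M["m01"]/M["m00"],.15))
q=W[k];A=np.c_[q[:,:2]-q[:,:2].mean(0),np.ones(len(q))];print("tilt",np.linalg.lstsq(A,q[:,2],rcond=None)[0])
E
```

```text
381 [ 0.55577397 -0.06037313  0.15000803] 0.1502549283805126
[ 0.55885052 -0.05504547  0.15      ]
tilt [ 0.00252744 -0.07312362  0.15000803]
```

Jar stands on the pan: cap top at 0.150 m, centre within about 1 mm of the pan centre in the top view and upright in the scene view. Now to the rear side of the handle.

```bash
python3 -m jog '[[[0.043,0.032,0],[0,0,0],0],[[0.043,0.032,0],[0,0,0],0],[[0.043,0.032,0],[0,0,0],0],[[0.043,0.032,0],[0,0,0],0],[[0.04,0.03,0],[0,0,0],0]]' ; python3 -m jog '[[[0,0,0],[0,0,0],0]]';python3 st.py
```

```text
clock: 13.05
position: [0.6862, -0.0874, 0.2992]
ee_rot: [0.14, 0.99, 0.001, 0.0]
ft_force: [0.6, 0.5, 0.5]
grip_width: -0.002
clock: 13.18
position: [0.6883, -0.0814, 0.2963]
ee_rot: [0.137, 0.991, 0.002, -0.002]
ft_force: [0.3, 0.3, -0.5]
grip_width: -0.006
clk 13.18 [ 0.6883 -0.0814  0.2963] turn [-0.0038 -0.0028 -0.0009] F [ 0.3  0.3 -0.5] w -0.5
```

```bash
python3 -m jog '[[[0.003,-0.010,-0.02],[-0.004,-0.003,0],0],[[0,0,-0.03],[0,0,0],0],[[0,0,-0.025],[0,0,0],0],[[0,0,0],[0,0,0],0]]' ; python3 st.py
python3 - <<'E'
from h import *
p,d=cams.camera("scene");u,v=(225,190)
c=p[v-60:v+60,u-80:u+80,::-1];cv2.imwrite(f"pics/s8c.png",cv2.resize(c,None,fx=4.8,fy=4.8,interpolation=cv2.INTER_CUBIC))
E
```

```text
clock: 13.68
position: [0.6902, -0.0886, 0.2176]
ee_rot: [0.136, 0.991, -0.0, -0.002]
ft_force: [1.0, 0.1, 0.1]
grip_width: -0.001
clk 13.68 [ 0.6902 -0.0886  0.2176] turn [-0.     -0.0036 -0.0031] F [1.  0.1 0.1] w -0.1
```

View pics/s8c.png

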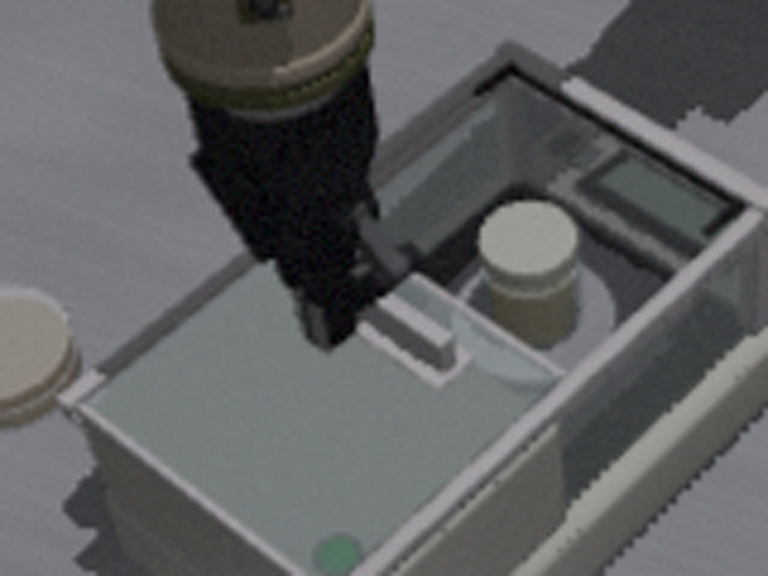

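The closed fingers are behind the handle (tip around crop (325,340), handle at (410,325)). I'll lower, then approach slowly.

```bash
python3 -m jog '[[[0,-0.003,-0.018],[0,-0.003,-0.003],0],[[0,0,-0.008],[0,0,0],0],[[0,0,0],[0,0,0],0]]' ; python3 st.py
```

```text
clock: 14.1
position: [0.6914, -0.092, 0.1938]
ee_rot: [0.138, 0.99, 0.0, 0.002]
ft_force: [-0.0, 0.4, 1.1]
grip_width: -0.0
clk 14.1 [ 0.6914 -0.092   0.1938] turn [0.0001 0.0047 0.0002] F [-0.   0.4  1.1] w -0.0
```

```bash
python3 -m jog '[[[-0.010,0.003,-0.003],[0,0.005,0],0],[[-0.005,0.0014,0],[0,0,0],0],[[0,0,0],[0,0,0],0]]' ; python3 st.py;python3 -m jog '[[[-0.004,0.0011,0],[0,0,0],0],[[-0.002,0.0006,0],[0,0,0],0]]' ; python3 st.py
```

```text
clock: 14.48
position: [0.6756, -0.0874, 0.1916]
ee_rot: [0.138, 0.99, -0.0, 0.0]
ft_force: [-0.4, 0.0, 1.0]
grip_width: 0.001
clk 14.47 [ 0.6756 -0.0874  0.1916] turn [0.0001 0.0005 0.0002] F [-0.4  0.   1. ] w 0.1
clock: 14.72
position: [0.6694, -0.0856, 0.192]
ee_rot: [0.137, 0.991, 0.0, 0.001]
ft_force: [0.1, 0.1, 0.1]
grip_width: -0.001
clk 14.72 [ 0.6694 -0.0856  0.192 ] turn [0.0001 0.0012 0.0001] F [0.1 0.1 0.1] w -0.1
```

```bash
for k in 1 2 3; do python3 -m jog '[[[-0.002,0.0006,0],[0,0,0],0]]' >/dev/null; python3 st.py; done; python3 -m jog '[[[-0.003,0.0009,0],[0,0,0],0],[[-0.003,0.0009,0],[0,0,0],0]]' >/dev/null; python3 st.py
```

```text
clk 14.85 [ 0.6673 -0.0849  0.1921] turn [0.0001 0.0014 0.    ] F [0.4 0.2 0.2] w -0.0
clk 14.97 [ 0.6654 -0.0844  0.1922] turn [0.0003 0.0019 0.0001] F [ 1.6 -0.2 -1.1] w 0.1
clk 15.1 [ 0.6635 -0.0838  0.1922] turn [0.0005 0.0023 0.0002] F [ 1.8 -0.3 -0.8] w -0.2
clk 15.35 [ 0.6573 -0.0821  0.1921] turn [0.0008 0.0027 0.0003] F [ 2.3  0.1 -0.4] w -0.0
```

Contact at TCP x≈0.666, pushing with about 2 N as expected. Shut should come near TCP (0.530, −0.046).

```bash
python3 -m jog '[[[-0.0048,0.0014,0],[0,0.002,0],0],[[-0.0058,0.0016,0],[0,0,0],0],[[-0.0058,0.0016,0],[0,0,0],0],[[-0.0058,0.0016,0],[0,0,0],0]]' >/dev/null; python3 st.py; python3 -m jog '[[[-0.0058,0.0016,0],[0,0.002,0],0],[[-0.0058,0.0016,0],[0,0,0],0],[[-0.0058,0.0016,0],[0,0,0],0],[[-0.0058,0.0016,0],[0,0,0],0]]' >/dev/null; python3 st.py
```

```text
clk 15.85 [ 0.6336 -0.0753  0.1921] turn [0.0006 0.0007 0.0002] F [ 2.5 -0.6  0.1] w -0.2
clk 16.35 [ 0.6087 -0.0683  0.1921] turn [ 0.0004 -0.0014  0.    ] F [ 2.4 -0.4 -1.5] w -0.1
```

```bash
python3 -m jog '[[[-0.0058,0.0016,0],[0,-0.001,0],0],[[-0.0058,0.0016,0],[0,0,0],0],[[-0.0058,0.0016,0],[0,0,0],0],[[-0.0058,0.0016,0],[0,0,0],0]]' >/dev/null; python3 st.py; python3 -m jog '[[[-0.0058,0.0016,0],[0,0,0],0],[[-0.0058,0.0016,0],[0,0,0],0],[[-0.003,0.0008,0],[0,0,0],0]]' >/dev/null; python3 st.py
```

```text
clk 16.85 [ 0.5839 -0.0613  0.1922] turn [ 0.0002  0.     -0.0001] F [ 1.3 -0.1 -1. ] w -0.3
clk 17.23 [ 0.5681 -0.0569  0.1923] turn [-0.      0.0001 -0.0002] F [ 2.7  0.  -1.6] w 0.5
```

```bash
python3 -m jog '[[[-0.0048,0.0014,0],[0,0,0],0],[[-0.0048,0.0014,0],[0,0,0],0],[[-0.003,0.0008,0],[0,0,0],0]]' >/dev/null; python3 st.py; for i in 1 2 3; do python3 -m jog '[[[-0.002,0.0006,0],[0,0,0],0]]' >/dev/null; python3 st.py;done
```

```text
clk 17.6 [ 0.5547 -0.0531  0.1924] turn [ 0.      0.0003 -0.0001] F [ 2.   0.7 -1. ] w 0.1
clk 17.73 [ 0.5525 -0.0525  0.1924] turn [ 0.      0.0003 -0.0002] F [ 0.7  0.4 -1.8] w 0.1
clk 17.85 [ 0.5504 -0.0519  0.1924] turn [ 0.0001  0.0003 -0.0001] F [ 1.2 -0.3 -0.5] w -0.1
clk 17.98 [ 0.5483 -0.0513  0.1924] turn [ 0.0002  0.0004 -0.0001] F [ 2.8 -0.9 -1. ] w 0.2
```

```bash
for i in 1 2 3 4 5; do python3 -m jog '[[[-0.0012,0.0003,0],[0,0,0],0]]' >/dev/null; python3 st.py;done
```

```text
clk 18.1 [ 0.5471 -0.051   0.1924] turn [ 0.0003  0.0007 -0.    ] F [ 3.1  0.1 -1.8] w 0.2
clk 18.23 [ 0.5461 -0.0507  0.1924] turn [ 0.0003  0.0013 -0.0001] F [ 4.7  0.2 -3.2] w -0.2
clk 18.35 [ 0.5451 -0.0505  0.1924] turn [0.0006 0.0019 0.    ] F [ 5.   0.1 -4.4] w 0.3
clk 18.48 [ 0.5442 -0.0502  0.1924] turn [ 0.0008  0.0028 -0.0001] F [ 6.  -1.1 -4. ] w 0.1
clk 18.6 [ 0.5434 -0.0499  0.1925] turn [ 0.0011  0.0039 -0.    ] F [ 6.4 -0.9 -5.3] w -0.0
```

```bash
for i in 1 2 3 4; do python3 -m jog '[[[-0.0012,0.0003,-0.0003],[0.0005,0.0015,0],0]]' >/dev/null; python3 st.py;done
```

```text
clk 18.73 [ 0.5427 -0.0498  0.1924] turn [0.0009 0.0039 0.0001] F [ 6.5 -0.4 -2.4] w 0.1
clk 18.85 [ 0.5422 -0.0496  0.1925] turn [0.0006 0.0042 0.0001] F [ 7.2 -0.2 -2.8] w -0.2
clk 18.98 [ 0.5416 -0.0494  0.1924] turn [0.0004 0.0044 0.0002] F [ 6.2 -0.2 -2.6] w -0.3
clk 19.1 [ 0.541  -0.0493  0.1924] turn [0.0002 0.0045 0.0002] F [ 6.  -0.8 -2.4] w 0.1
```

```bash
for i in 1 2 3 4 5 6; do python3 -m jog '[[[-0.0014,0.0004,-0.0002],[0,0.002,0],0]]' >/dev/null; python3 st.py;done
```

```text
clk 19.23 [ 0.5402 -0.0491  0.1925] turn [0.0006 0.0041 0.0004] F [ 7.4 -1.  -3.9] w 0.1
clk 19.35 [ 0.5394 -0.0488  0.1925] turn [0.001  0.0038 0.0005] F [ 6.9 -2.  -4.3] w 0.0
clk 19.48 [ 0.5386 -0.0486  0.1925] turn [0.0013 0.0034 0.0006] F [ 6.  -1.4 -3.2] w 0.1
clk 19.6 [ 0.5377 -0.0483  0.1924] turn [0.0016 0.0026 0.0007] F [ 5.4 -0.7 -3. ] w 0.1
clk 19.73 [ 0.5366 -0.048   0.1924] turn [0.0019 0.0016 0.0008] F [ 5.7 -0.7 -3.3] w -0.1
clk 19.85 [ 0.5356 -0.0478  0.1924] turn [0.0021 0.0008 0.0008] F [ 5.6 -0.5 -1.8] w -0.1
```

Past the peak (about 7.5 N). Finer rows towards the stop.

```bash
for i in 1 2 3 4 5; do python3 -m jog '[[[-0.001,0.0003,-0.0001],[0.001,0,0],0]]' >/dev/null; python3 st.py;done
```

```text
clk 19.98 [ 0.535  -0.0476  0.1924] turn [0.0014 0.0019 0.0009] F [ 6.6 -0.4 -3.7] w -0.1
clk 20.1 [ 0.5344 -0.0474  0.1924] turn [0.0007 0.0029 0.001 ] F [ 5.7  0.2 -3.8] w -0.2
clk 20.23 [ 0.5337 -0.0473  0.1924] turn [-0.      0.0039  0.0011] F [ 5.9 -1.6 -3.3] w -0.0
clk 20.35 [ 0.5331 -0.0471  0.1924] turn [-0.0008  0.005   0.0012] F [ 6.1 -0.7 -3.6] w -0.3
clk 20.48 [ 0.5325 -0.0469  0.1925] turn [-0.0015  0.0061  0.0012] F [ 6.1 -0.6 -3.3] w -0.2
```

```bash
for i in 1 2 3 4; do python3 -m jog '[[[-0.001,0.0003,-0.0001],[0,0.001,0],0]]' >/dev/null; python3 st.py;done
python3 - <<'E'
from h import *
for n in("scene","top"):
    p,d=cams.camera(n);u,v=(250,180) if n=="scene" else (310,240)
    c=p[v-60:v+60,u-80:u+80,::-1];cv2.imwrite(f"pics/{n}9c.png",cv2.resize(c,None,fx=4.8,fy=4.8,interpolation=cv2.INTER_CUBIC))
E
```

```text
clk 20.6 [ 0.5318 -0.0467  0.1925] turn [-0.0013  0.0061  0.0014] F [ 4.9 -0.2 -3.7] w -0.1
clk 20.73 [ 0.5312 -0.0465  0.1925] turn [-0.0011  0.0062  0.0014] F [ 5.1 -0.1 -3.4] w 0.1
clk 20.85 [ 0.5305 -0.0463  0.1925] turn [-0.0008  0.0061  0.0015] F [ 5.9 -0.1 -3.9] w 0.1
clk 20.98 [ 0.5298 -0.0461  0.1925] turn [-0.0006  0.0061  0.0016] F [ 8.1 -0.1 -4.7] w -0.3
```

View pics/scene9c.png

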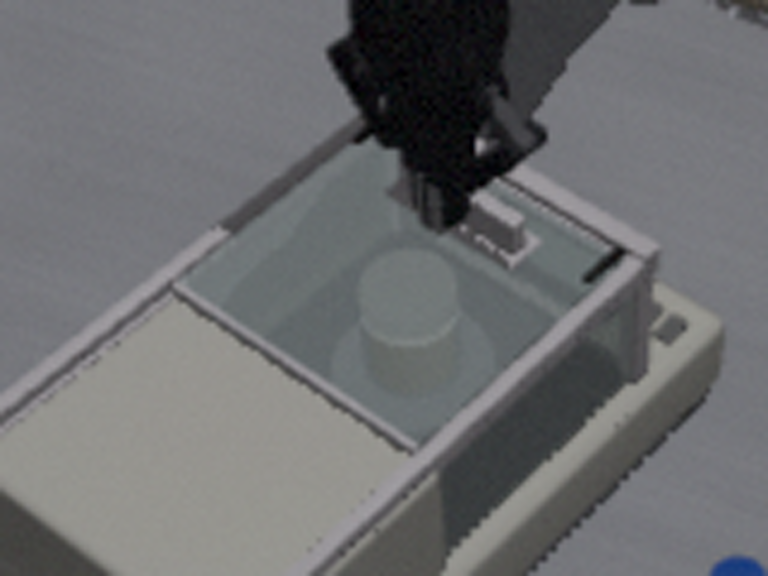

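View pics/top9c.png

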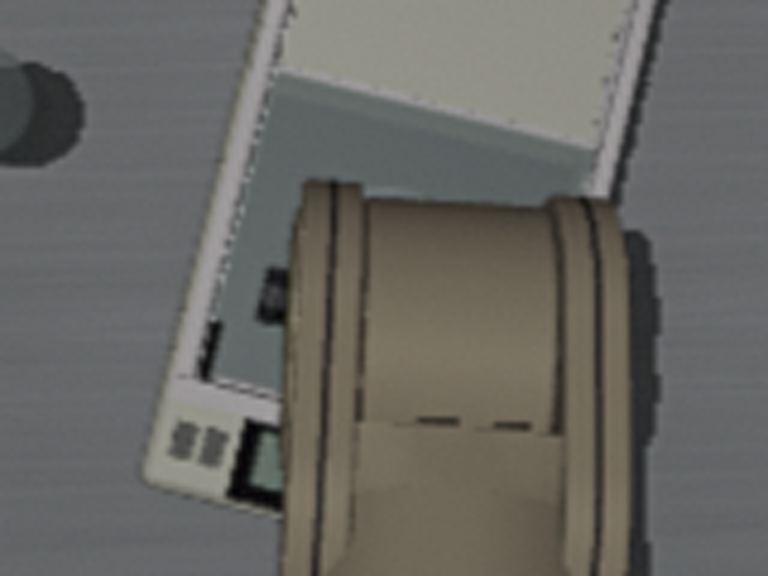

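```bash
for i in 1 2 3; do python3 -m jog '[[[-0.0008,0.0002,0],[0,0.0005,0],0]]' >/dev/null; python3 st.py;done
```

```text
clk 21.2 [ 0.5298 -0.0462  0.1927] turn [-0.0001  0.0078  0.0017] F [ 9.7 -1.1 -6.9] w 0.2
clk 21.32 [ 0.5298 -0.0462  0.1927] turn [0.0005 0.0092 0.0018] F [ 8.4 -0.8 -5.6] w -0.3
clk 21.45 [ 0.5297 -0.0462  0.1928] turn [0.0011 0.0108 0.0019] F [ 8.3 -1.6 -6.6] w -0.1
```

```bash
for i in 1 2; do python3 -m jog '[[[-0.0010,0.0003,0],[0,0.004,0],0]]' >/dev/null; python3 st.py;done
```

```text
clk 21.57 [ 0.5297 -0.0462  0.1929] turn [0.0018 0.0094 0.0021] F [10.8 -2.  -8.2] w -0.5
clk 21.7 [ 0.5297 -0.0463  0.1931] turn [0.0026 0.0079 0.0023] F [10.5 -0.1 -7.8] w -0.2
```

No more motion at 10.8 N, well above the earlier seal drag, and total travel is 141.6 mm, matching the measured gap. The door is on its stop. Backing off, then up and clear.

```bash
python3 -m jog '[[[0.004,-0.0011,0],[0,0,0],0],[[0.008,-0.0023,0],[0,0,0],0],[[0.004,-0.001,0.01],[0,0,0],0],[[0,0,0.04],[0,0,0],0],[[0,0,0.05],[0,0,0],0]]'; python3 st.py
python3 -m jog '[[[-0.03,-0.05,0.02],[0,0,0],0],[[-0.03,-0.06,0],[0,0,0],0],[[-0.03,-0.06,0],[0,0,0],0],[[0,-0.04,0],[0,0,0],0],[[0,0,0],[0,0,0],0]]'; python3 st.py
python3 - <<'E'
from h import *
for n in("scene","top"):
    p,d=cams.camera(n);np.savez(f"pics/{n}10.npz",p=p,d=d);cv2.imwrite(f"pics/{n}10.png",p[...,::-1])
    u,v=(250,180) if n=="scene" else (310,240)
    c=p[v-60:v+60,u-80:u+80,::-1];cv2.imwrite(f"pics/{n}10c.png",cv2.resize(c,None,fx=4.8,fy=4.8,interpolation=cv2.INTER_CUBIC))
a=np.load("pics/top10.npz");d=a["d"];m=cams.camera_model("top");K=np.array(m["intrinsics"]);V=np.array(m["view"])
vv,uu=np.mgrid[:420,:560];P=np.stack([(uu-K[0,2])/K[0,0]*d,(vv-K[1,2])/K[1,1]*d,d],-1)-V[:3,3];W=P@V[:3,:3];H=W[...,2]
s=np.zeros(H.shape,bool);s[150:300,250:385]=1
q=W[s&(H>.178)&(H<.2)][:,:2];r=cv2.minAreaRect((q*1000).astype(np.float32));print("handle",r)
ex=np.array([.962,-.272]);print("handle travel",(np.array([.6519,-.0828])-np.array(r[0])/1000)@ex, "x_b",(np.array(r[0])/1000-[.5587,-.0562])@ex)
b=W[s&(H>.15)&(H<.178)][:,:2]-[.5587,-.0562];X=b@ex;Y=b@[.272,.962]
for y in(-.06,-.03,.0,.03,.06):
    t=np.sort(X[(abs(Y-y)<.004)&(X<-.03)]);k=np.argmax(np.diff(t));print(y,t[k].round(4),np.diff(t)[k].round(4))
E
```

```text
clock: 22.32
position: [0.5438, -0.0512, 0.2933]
ee_rot: [0.139, 0.99, -0.002, -0.001]
ft_force: [0.2, 0.8, 0.9]
grip_width: 0.004
clk 22.32 [ 0.5438 -0.0512  0.2933] turn [ 0.0037 -0.0021  0.0029] F [0.2 0.8 0.9] w 0.3
clock: 22.95
position: [0.4545, -0.2615, 0.322]
ee_rot: [0.139, 0.99, -0.001, 0.004]
ft_force: [0.2, 0.8, 0.4]
grip_width: -0.002
clk 22.95 [ 0.4545 -0.2615  0.322 ] turn [0.0039 0.0079 0.0028] F [0.2 0.8 0.4] w -0.1
handle ((515.3999633789062, -44.30531311035156), (79.39026641845703, 9.790605545043945), 74.50836944580078)
handle travel 0.14178359006347657 x_b -0.044889990063476534
-0.06 -0.0459 0.0017
-0.03 -0.0512 0.0116
0.0 -0.0514 0.0116
0.03 -0.0515 0.0116
0.06 -0.0472 0.0013
```

View pics/top10c.png

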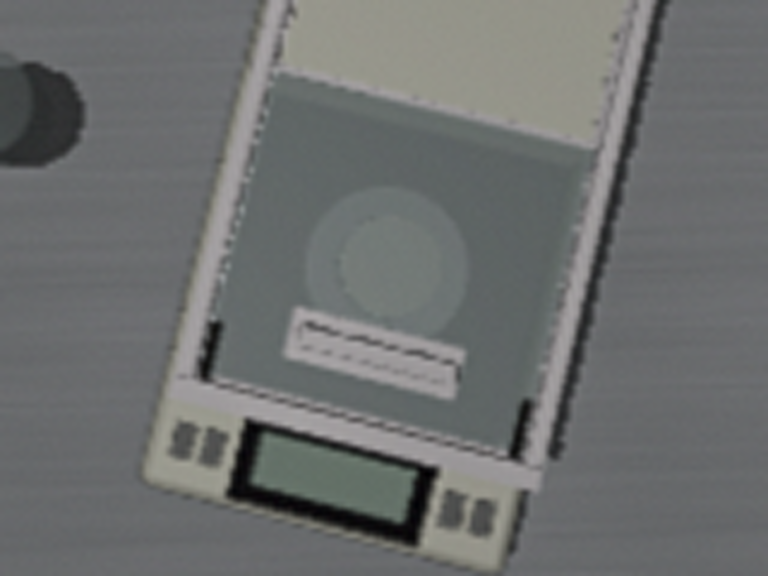

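View pics/scene10.png

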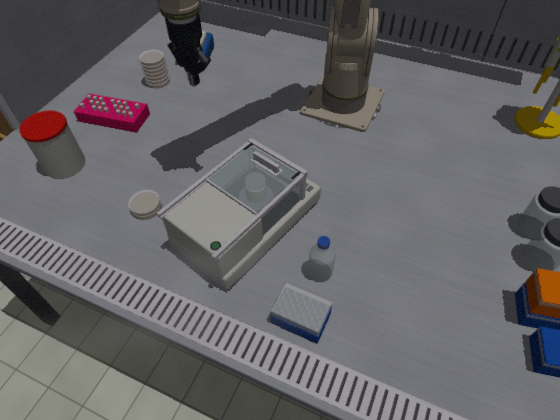

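The door's front edge meets the bar with no gap. The handle sits at x = −44.9 mm (−45 expected) after 141.8 mm of travel, the jar is still centred under the glass, and the bystanders have not moved.

```bash
python3 -c "
from workcell import manip; print(manip.hand_in())"
```

```text
the job is handed in; nothing more can be done
None
```

The jar is standing in the middle of the weighing pan and the glass top door is fully shut. I handed the job in after about 23 s of robot time.

**Jar:** I released it once it touched the pan at the expected height, with about 4 N on the pan. Afterwards the top camera showed the cap centre about 1 mm from the pan centre, with the cap top at 150 mm. The jar looked upright in both views.

**Door:** I pushed it shut on the rear face of its handle.
- The seals took at most about 7.5 N to pass. At the stop the push reached about 11 N along the rails with no further movement. There was also about 8 N vertically at the handle.
- After I backed away, the handle had travelled 141.8 mm and sat 44.9 mm in front of the pan centre, against 45 mm expected when shut. No gap showed at the bar.

**Checks that disagreed:**
- The two cameras differed by 3–4 mm sideways, so I used averages.
- A rough plane fit on the cap top gave about 4° of tilt. I put it down to edge pixels mixed into the fit and did not redo it.
- My edge scan on the final depth picture did not find the door edge, only an 11.6 mm step beside the handle. The shut reading therefore rests on the stop force, the handle travel and the pictures.

In the final pictures the bottle, tip box and dishes looked to be where they started, judged by eye, and the robot was touching nothing.

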